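# Throw a used-up glue stick into a desktop pedal bin

## Task

Throw the used-up glue stick into the small pedal bin: press the pedal all the way down until the lid has swung over and stands open by itself, put the stick in, then take hold of the pedal and ease it back up until the lid is fully shut, without letting the lid slam. Work the lid only through its pedal, do not shift or tip the bin, and leave the date stamp and the brown seal standing where they are.

Things in the scene. Friction and masses are not known exactly. Their poses are not given: they have to be found in the camera images.
- bin: Loose white pedal bin, grey foot, blue lid, about 1.8 kg; open box 110 (x) x 140 (y) x 140 mm high, walls 4 mm, inner floor 13 mm up. Origin: centre of underside; z up; -x side is the front, with the pedal; hinge at +x. A foot tongue 22 mm wide, 6 mm high reaches 48 mm forward under the pedal. It stands by its weight: pulling the pedal up by over about 5 N once the lid is shut lifts its front
- bin_mouth (a point): Centre of the bin's open mouth, at rim height 140 mm above the desk (inside 102 x 132 mm); axes as bin
- lid_panel: Blue lid panel 118 x 148 x 5 mm, about 0.12 kg (varies). Origin on its hinge line, which runs along the bin's y, 61 mm behind the bin's centre and 142 mm above the desk; shut, the panel reaches from there toward the bin's -x and covers the mouth
- lid (a joint): Lid angle in rad: 0 shut, grows as it opens, 1.75 fully open (100 degrees: past upright, leaning back on its stop). No spring, little friction: its weight shuts it from any angle below upright (1.57) and holds it open beyond. Always 6 times pedal (rigid linkage)
- pedal (a joint): Pedal angle in rad: 0 up (lid shut), 0.29 down at its stop (lid fully open). Pivot along the bin's y, 30 mm in front of the bin's centre, 43 mm above the desk. Pressing takes 3 to 6 N, falling to nothing as the lid passes upright; then the stop is felt. Going back it must be lifted (1 to 2 N), then, with the lid below upright, held back against an upward pull of up to 6 N
- pedal_tread (a point): Centre of the upper face of the pedal's black tread, a block 36 (along the bin's x) x 34 (bin's y) x 12 mm thick, 90 mm in front of the bin's front wall, 115 mm from the pivot. Upper face about 66 mm above the desk when up, 32 mm when fully down, moving nearly straight up and down. Free space on both sides for fingers. Let go even 3 mm below the top, the lid slams
- glue_stick: Used-up glue stick standing on the desk: upright cylinder, yellow with blue base and cap, diameter 26, height 92 mm, 35 g. Origin: centre of its underside, z along it
- date_stamp: Red and black date stamp, 33 x 47 x 60 mm high, loose bystander standing on the desk. Origin: centre of its underside, z up
- seal_1: Brown seal, upright cylinder diameter 16, height 56 mm, loose bystander standing on the desk. Origin: centre of its underside, z along it
Things that resemble listed ones, but are neither listed nor needed, are in the scene too. Leave any red look-alike of the glue_stick alone.

How it is judged:
On the way, in this order (a step that is already met when the one before it is completed fails the run):
1. the lid stands open past upright, raised by the pedal (value of joint lid above 1.68 rad), for 0.3 s.
2. the glue stick is let go inside the bin while the lid stands open (value of joint lid above 1.6 rad and contact force between glue_stick and the fingers below 0.1 N and z of glue_stick in the frame of bin between 0 and 0.13 m and x of glue_stick in the frame of bin between -0.055 and 0.055 m and y of glue_stick in the frame of bin between -0.07 and 0.07 m), for 0.2 s.
At the end, for the whole second after the job is handed in: The glue stick lies at rest inside the bin, the lid is shut (within 0.04 rad), the bin stands flat and still on the desk (value of joint lid below 0.04 rad and linear speed of glue_stick below 0.03 m/s and z of glue_stick in the frame of bin between 0 and 0.13 m and x of glue_stick in the frame of bin between -0.055 and 0.055 m and y of glue_stick in the frame of bin between -0.07 and 0.07 m and angle between bin's own z axis and vertical below 0.02 rad and linear speed of bin below 0.02 m/s); the robot touches nothing.
It fails at once if the lid slams (closes faster than 3 rad/s) (velocity of joint lid below -3 rad/s).
It fails at once if the robot touches the lid itself with more than 2 N (contact force between lid_panel and the arm above 2 N or contact force between lid_panel and the fingers above 2 N).
It fails at once if the bin is tipped by more than 0.06 rad or shifted by more than 25 mm (angle between bin's own z axis and vertical above 0.06 rad or distance of bin from where it was at the start of the episode above 0.025 m).
It fails at once if the date stamp or the brown seal is knocked over or moved by more than 30 mm (angle between any of date_stamp, seal_1's own z axis and vertical above 0.4 rad or distance of any of date_stamp, seal_1 from where it was at the start of the episode above 0.03 m).
It also fails if it takes over 64 s, if anything falls off the work surface, if the arm or the gripper's body presses on something with over 40 N, if the wrist force passes 120 N, or if a joint passes its speed limit or range.

## Robot

A 6-joint arm with a two-finger parallel gripper is mounted at the origin on a cart in front of the work surface, level with it; the furniture and walls round the work are solid. World frame = base frame: x ahead of the robot, y to its left, z up, the work surface at z = 0. Lengths are in m, angles in rad, forces in N, time in s.
With the tool pointing down it reaches from about 0.375 to 0.975 m from the base axis. Payload 3.8 kg.
Tool frame: the origin (TCP) lies on the centre line of the jaws, within the pads' length; the fingertips stand 25 mm ahead of it and the grasp point (between the pads) lies 6 mm ahead of it; z points along the fingers, y is the line along which they close (so a half turn about z gives the same grasp; the last joint's range is limited). The gripper opens to 85 mm and grips with 20 to 120 N. Pads are 22 mm wide; open, the fingers measure 114 mm over their backs; the gripper's body (76 mm by 85 mm) begins 54 mm behind the grasp point. The pads swing forward as they close: fully open they stand 13 mm farther back than shut.
Start: joints at [1.173, 0.264, 1.604, -0, 1.274, -0.037], TCP at [0.238, 0.632, 0.256] pointing down, gripper open.
Joint ranges: [-2.63, 2.63], [-0.94, 2.18], [0.31, 2.57], [-1.31, 4.45], [0, 2.66], [-2.55, 2.55]. Speed limits (rad/s): [2.57, 2.57, 3.14, 3.14, 3.14, 3.14].

## Interface

Orientations are given as a rotation vector (axis times angle).
In Python, from workcell import bot gives the robot as it stands. The module is installed in compiled form; this text tells all that it offers.
- The arm moves only by the tool play_rows, never from a script. Its argument "commands" is a list that holds one entry, the list of rows, each a list of 7 numbers: the shift along the tool's x, y, z as a fraction of full scale, then the turn, a rotation vector about the tool's x, y, z as a fraction of full scale, then the closure, from -1 (fully open) to 1 (shut). A call has 1 to 8 rows; each row is the pose to reach, as a shift and turn from the pose commanded when the call began, along the tool's axes at that moment, turning the shorter way round; what a row does not reach only later rows make up. Full scale, the value 1, is 60 cm for a shift and 180 degrees for a turn. A row lasts 1/10 s, in which the tool goes at most 50 mm and 8.59 degrees, less where a joint would pass 70% of its speed; a pose out of reach is approached as far as the arm can. A call with a number of a shift or a turn outside -1 to 1 is refused whole. A call with a gripper value outside its range is refused whole. The fingers move at their own pace and stop on an object; "force" is the grip in N (left out, the last holds). Time passes only in rows, so rows that repeat a pose let the fingers close. It gives the time, the measured TCP pose, the force, the opening and the grip force at its end, in the units of the state.
- bot.read_state(): the state, without advancing time (a new reading comes with each control period).
- bot.read_camera(name): name is "scene" or "top" or "wrist"; returns the picture (384x512x3 uint8, blue, green, red); there is no depth.
- bot.camera_params(name): a dict with "fov_y" (degrees; the focal length in pixels is half the picture's height over the tangent of half this angle, whatever the lens; pixels are square), "cx", "cy" (the principal point, pixels), "D" ([k1, k2, p1, p2, k3] as OpenCV has them; the pictures are not rectified), "rvec" (rotation vector, rad) and "tvec" (3), from world to camera coordinates, as OpenCV has them. Camera axes: x right, y down, z forward; pixel columns grow to the right and rows downward; lengths in m; the calibration is good to about 2 mm. A picture is of the moment at which its call begins: read the wrist's pose just before it. camera_params takes no time and is no camera call; for the wrist camera it gives the pose at the moment of the call.
- bot.finish_job(): hands the job in; it is judged then, once.
The state is a dict: "time": time; "q": joint angles; "joint_vel": joint speeds; "joint_torque": joint torques, N m; "tool_pos": TCP position; "tcp_rot": TCP orientation; "wrist_force": force on the tool from outside, world axes, zero at the start; "torque": the same for the moment, N m; "width": opening from 0.0 (shut) to 1.0 (fully open); "grip_force": force on a finger pad.
Only numpy, scipy, OpenCV 4.12 (cv2) and the standard library are available. Lean on these libraries where they do the work, as an engineer would, in place of code of your own. Each camera call takes 0.05 s, during which the arm holds its last target. There are 200 camera calls.

## Working session

There is one attempt and no reset: what is moved stays moved. The work goes in short steps, Python scripts to look and compute and a tool call to move; the robot and the scene stay as the last step left them, time stands still between calls to the robot, and variables do not carry over. Pictures are saved under pics/ and viewed, at most 10 in all, crops included, and the job is handed in when it is done.

Besides the shell and the picture viewer there is one more tool, called after ">>>" as name(argument=value, ...) on one line, values as JSON. play_rows: Moves the arm, as the interface text tells. Its arguments: {"type":"object","properties":{"commands":{"type":"array"},"force":{"type":"number"}},"required":["commands"]}

```bash
mkdir -p pics; python3 - <<'E'
from workcell import bot
import cv2,numpy as np
s=bot.read_state();print(s['time'],s['tool_pos'],s['tcp_rot'],s['width'])
for n in("scene","top"):
    p=bot.camera_params(n);print(n,p)
    cv2.imwrite(f"pics/{n}0.png",bot.read_camera(n))
E
```

```text
0.0 [0.23802347 0.63092003 0.25495252] [-0.56361614 -3.09014527  0.00341968] 1.0022333578920994
scene {'fov_y': 50.495020026704005, 'cx': 259.3280562219592, 'cy': 187.649449791826, 'D': array([-0.06103431,  0.        ,  0.        ,  0.        ,  0.        ]), 'rvec': array([ 2.1456388 , -0.92154575,  0.42837776]), 'tvec': array([-0.19394005,  0.43632031,  0.53381822])}
top {'fov_y': 50.43075704632427, 'cx': 254.004192536975, 'cy': 193.36466553099254, 'D': array([0.03729292, 0.        , 0.        , 0.        , 0.        ]), 'rvec': array([ 2.19002031, -2.20202964,  0.07025515]), 'tvec': array([0.20820094, 0.52633238, 1.04438419])}
```

View pics/scene0.png

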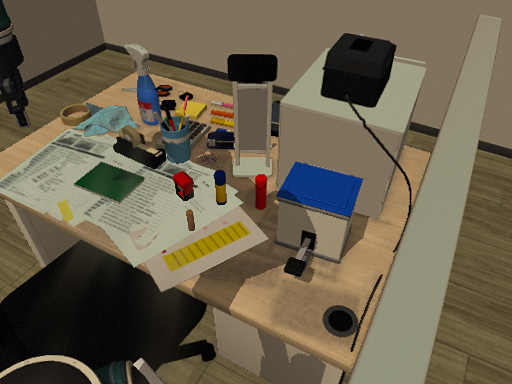

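View pics/top0.png

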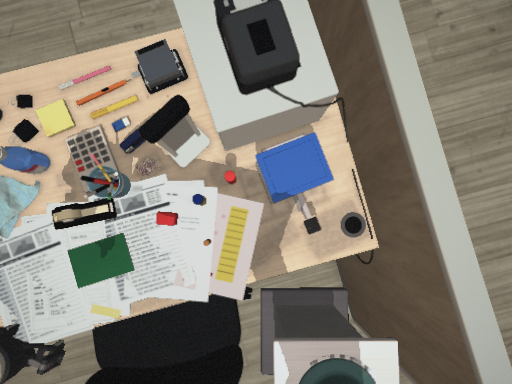

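The scene view shows the bin (blue lid at 320,190, tread at 296,267), the glue stick (221,188), the red look-alike (261,190), the stamp (183,185) and the seal (191,219). In the top view the lid is at (294,166), the tread at (312,226), the glue cap at (199,199) and the seal at (207,242).

```bash
cat > h.py <<'E'
import cv2,numpy as np
from workcell import bot
def ray(p,uv):
    f=192/np.tan(np.radians(p['fov_y'])/2)
    K=np.array([[f,0,p['cx']],[0,f,p['cy']],[0,0,1]])
    n=cv2.undistortPoints(np.array(uv,float).reshape(-1,1,2),K,p['D']).reshape(-1,2)
    R=cv2.Rodrigues(p['rvec'])[0]
    return -R.T@p['tvec'],np.c_[n,np.ones(len(n))]@R
def onz(p,uv,z):
    c,d=ray(p,uv); return c+d*((z-c[2])/d[:,2])[:,None]
def two(p1,u1,p2,u2):
    c1,d1=ray(p1,[u1]);c2,d2=ray(p2,[u2])
    t=np.linalg.lstsq(np.c_[d1[0],-d2[0]],c2-c1,rcond=None)[0]
    a=c1+t[0]*d1[0];b=c2+t[1]*d2[0]
    return (a+b)/2,np.linalg.norm(a-b)
def blobs(im,lo,hi,roi,amin=8):
    x0,y0,x1,y1=roi
    m=cv2.inRange(cv2.cvtColor(im,cv2.COLOR_BGR2HSV),lo,hi)
    k=np.zeros_like(m);k[y0:y1,x0:x1]=m[y0:y1,x0:x1]
    cs=cv2.findContours(k,cv2.RETR_EXTERNAL,cv2.CHAIN_APPROX_NONE)[0]
    return sorted([c for c in cs if cv2.contourArea(c)>amin],key=cv2.contourArea,reverse=True)
def cen(c):
    m=cv2.moments(c);return [m['m10']/m['m00'],m['m01']/m['m00']]
E
python3 - <<'E'
from h import *
np.set_printoptions(precision=4,suppress=True)
T=cv2.imread('pics/top0.png');S=cv2.imread('pics/scene0.png')
t=bot.camera_params('top');s=bot.camera_params('scene')
b=blobs(T,(100,100,60),(125,255,255),(240,120,350,220))[0]
r=cv2.minAreaRect(b);box=cv2.boxPoints(r);P=onz(t,box,.147)
print('lid',box,P,P.mean(0),[np.linalg.norm(P[i]-P[i-1]) for i in range(4)])
g=blobs(T,(100,80,30),(130,255,255),(188,190,212,210));print('cap',[(cen(c),cv2.contourArea(c)) for c in g],onz(t,[cen(g[0])],.092))
k=blobs(T,(0,0,0),(180,255,45),(300,212,325,238));print('tread',[(cen(c),cv2.contourArea(c),cv2.boundingRect(c)) for c in k],onz(t,[cen(k[0])],.066), onz(t,cv2.boxPoints(cv2.minAreaRect(k[0])),.066))
gs=blobs(S,(100,80,30),(130,255,255),(210,165,232,210));print('sc cap',[(cen(c),cv2.contourArea(c),cv2.boundingRect(c)) for c in gs])
ks=blobs(S,(0,0,0),(180,255,45),(280,252,312,280));print('sc tread',[(cen(c),cv2.boundingRect(c)) for c in ks])
print('red',onz(t,[[230,176]],.09),'seal',onz(t,[[207,242]],.056),'stamp',onz(t,[[167,218]],.06))
bs=blobs(S,(100,100,60),(125,255,255),(270,155,370,220))[0];q=cv2.approxPolyDP(bs,6,True).reshape(-1,2);print(q,onz(s,q,.147))
print('tall lamp',two(t,[180,102],s,[252,68]),'basket',onz(t,[[253,36]],.4))
E
```

```text
lid [[254.6476 154.877 ]
 [314.5607 131.4328]
 [333.2689 179.2426]
 [273.3558 202.6869]] [[0.6079 0.2043 0.147 ]
 [0.6611 0.0669 0.147 ]
 [0.5511 0.0258 0.147 ]
 [0.4985 0.1625 0.147 ]] [0.5797 0.1149 0.147 ] [np.float64(0.11707289315296142), np.float64(0.14739030817790733), np.float64(0.11742710804765251), np.float64(0.14648449901800975)]
cap [([197.49761904761903, 198.72142857142856], 70.0)] [[0.5109 0.3415 0.092 ]]
tread [([311.9148148148148, 223.20925925925926], 90.0, (304, 217, 16, 16))] [[0.4503 0.0637 0.066 ]] [[0.4554 0.0839 0.066 ]
 [0.4665 0.0558 0.066 ]
 [0.4377 0.0447 0.066 ]
 [0.4267 0.0728 0.066 ]]
sc cap [([219.5551075268817, 177.2298387096774], 124.0, (214, 170, 12, 16))]
sc tread [([294.6943396226415, 266.477358490566], (284, 257, 22, 20))]
red [[0.5655 0.2636 0.09  ]] seal [[0.4053 0.3225 0.056 ]] stamp [[0.4651 0.4207 0.06  ]]
[[294 163]
 [278 196]
 [350 216]
 [361 178]] [[0.6008 0.1993 0.147 ]
 [0.4991 0.1555 0.147 ]
 [0.5506 0.0233 0.147 ]
 [0.6584 0.0683 0.147 ]]
tall lamp (array([0.6746, 0.3649, 0.2858]), np.float64(0.043508641583489875)) basket [[0.7697 0.2083 0.4   ]]
```

>>> play_rows(commands=[[[-0.426,-0.499,0,0,0,-0.232,1],[-0.426,-0.499,0,0,0,-0.232,1],[-0.426,-0.499,0,0,0,-0.232,1],[-0.426,-0.499,0,0,0,-0.232,1],[-0.426,-0.499,0,0,0,-0.232,1],[-0.426,-0.499,0,0,0,-0.232,1],[-0.426,-0.499,0,0,0,-0.232,1],[-0.426,-0.499,0,0,0,-0.232,1]]])

```text
time: 0.9
tool_pos: [0.3717, 0.2589, 0.2559]
tcp_rot: [0.575, -3.088, 0.001]
wrist_force: [1.0, 0.4, 0.2]
width: 0.001
grip_force: 0.0
```

>>> play_rows(commands=[[[0.007,-0.349,0.06,0,0,0,1],[0.007,-0.349,0.06,0,0,0,1],[0.007,-0.349,0.06,0,0,0,1],[0.007,-0.349,0.06,0,0,0,1],[0.007,-0.349,0.06,0,0,0,1],[0.007,-0.349,0.06,0,0,0,1]]])

```text
time: 1.5
tool_pos: [0.443, 0.0626, 0.2195]
tcp_rot: [0.568, -3.088, -0.0]
wrist_force: [0.2, -0.1, 0.6]
width: 0.003
grip_force: 0.0
```

```bash
cat > w.py <<'E'
import sys,pickle
from h import *
n=sys.argv[1];p=bot.camera_params('wrist');s=bot.read_state();im=bot.read_camera('wrist')
cv2.imwrite(f'pics/{n}.png',im);pickle.dump(p,open(f'pics/{n}.pkl','wb'))
print(s['time'],s['tool_pos'],s['tcp_rot'],s['wrist_force'])
E
python3 w.py w1
```

```text
1.5 [0.44295845 0.06261538 0.21945148] [ 5.68069868e-01 -3.08798994e+00 -3.86415047e-04] [ 0.21683467 -0.14486462  0.62201199]
```

View pics/w1.png

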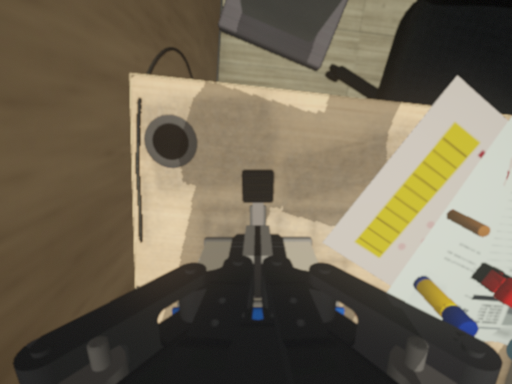

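The wrist view shows the tread as a black square at about (258,186), squarely aligned, with the pedal arm leading down to the bin. The seal (468,222), glue stick (445,305) and stamp (493,285) are at the right.

```bash
python3 - <<'E'
from h import *
import pickle
np.set_printoptions(precision=4,suppress=True)
p=pickle.load(open('pics/w1.pkl','rb'));im=cv2.imread('pics/w1.png')
k=blobs(im,(0,0,0),(180,255,50),(235,162,282,203))[0]
r=cv2.minAreaRect(k);print(r);P=onz(p,cv2.boxPoints(r),.066);print(P,P.mean(0),np.linalg.norm(P[0]-P[1]),np.linalg.norm(P[1]-P[2]))
# glue base near edge / top from wrist
print(onz(p,[[420,282]],.013),onz(p,[[462,323]],.092))
print(two(p,[462,323],bot.camera_params('top'),[198.5,199]))
print('ray',ray(p,[[258,186]]))
E
```

```text
((257.0, 185.5), (29.0, 28.0), 90.0)
[[0.433  0.0447 0.066 ]
 [0.4227 0.0716 0.066 ]
 [0.4518 0.0832 0.066 ]
 [0.4625 0.0554 0.066 ]] [0.4425 0.0637 0.066 ] 0.028817722648065938 0.03132489442961941
[[0.504  0.3315 0.013 ]] [[0.5023 0.3322 0.092 ]]
(array([0.5085, 0.3411, 0.0838]), np.float64(0.0043983234966846274))
ray (array([0.3759, 0.0385, 0.3374]), array([[ 0.2368,  0.0939, -0.9672]]))
```

>>> play_rows(commands=[[[0,0.001,0.08,0,0,0,1],[0,0.001,0.15,0,0,0,1],[0,0.001,0.19,0,0,0,1],[0,0.001,0.206,0,0,0,1],[0,0.001,0.214,0,0,0,1],[0,0.001,0.22,0,0,0,1],[0,0.001,0.225,0,0,0,1],[0,0.001,0.23,0,0,0,1]]])

```text
time: 2.35
tool_pos: [0.444, 0.0653, 0.0836]
tcp_rot: [-0.575, 3.086, 0.0]
wrist_force: [-2.4, 1.6, 4.0]
width: 0.002
grip_force: 2.1
```

>>> play_rows(commands=[[[0,0,0.006,0,0,0,1],[0,0,0.012,0,0,0,1],[0,0,0.018,0,0,0,1],[0,0,0.024,0,0,0,1],[0,0,0.03,0,0,0,1],[0,0,0.035,0,0,0,1],[0,0,0.038,0,0,0,1],[0,0,0.041,0,0,0,1]]])

```text
time: 3.15
tool_pos: [0.443, 0.0646, 0.0577]
tcp_rot: [0.575, -3.088, 0.001]
wrist_force: [-5.2, -2.0, 16.0]
width: -0.0
grip_force: 8.0
```

```bash
python3 - <<'E'
from h import *
im=bot.read_camera('scene');s=bot.read_state();print(s['time'],s['tool_pos'],s['wrist_force'])
cv2.imwrite('pics/s1.png',cv2.resize(im[60:320,180:420],None,fx=2,fy=2))
E
```

```text
3.2 [0.4429803  0.06464023 0.05793748] [-3.45221385 -0.56278345  6.10814635]
```

View pics/s1.png

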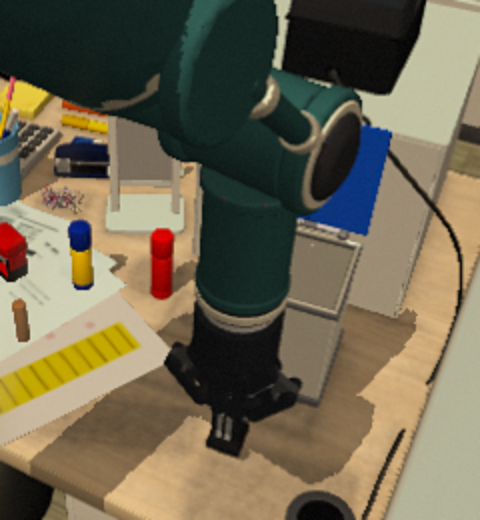

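The lid stands open (blue panel upright at the back, around (345,185) in the crop) and the fingers are on the tread. I'll hold briefly, then lift off.

>>> play_rows(commands=[[[0,0,0.001,0,0,0,1],[0,0,0.001,0,0,0,1],[0,0,-0.01,0,0,0,1],[0,0,-0.06,0,0,0,1],[0,0,-0.14,0,0,0,0.5],[0,0,-0.22,0,0,0,-0.3],[0,0,-0.27,0,0,0,-0.4],[0,0,-0.27,0,0,0,-0.4]]])

```text
time: 4.0
tool_pos: [0.4468, 0.0651, 0.2258]
tcp_rot: [-0.573, 3.077, -0.002]
wrist_force: [0.8, -0.4, 1.2]
width: 0.678
grip_force: 0.0
```

```bash
python3 - <<'E'
from h import *
np.set_printoptions(precision=4,suppress=True)
s=bot.read_state();print(s['time'],s['tool_pos'],s['tcp_rot'],s['width'])
im=bot.read_camera('top');t=bot.camera_params('top');cv2.imwrite('pics/t1.png',im)
g=blobs(im,(100,60,25),(130,255,255),(185,185,215,212))
print([(cen(c),cv2.contourArea(c),cv2.boundingRect(c)) for c in g])
b=blobs(im,(100,100,60),(125,255,255),(240,110,370,220));print([(cen(c),cv2.contourArea(c),cv2.boundingRect(c)) for c in b])
R=cv2.Rodrigues(s['tcp_rot'])[0]
print('shift',R.T@(np.array([.5095,.3405,.20])-s['tool_pos'])/.6)
sc=bot.camera_params('scene');S=cv2.imread('pics/scene0.png')
g=blobs(S,(100,60,25),(130,255,255),(208,160,234,215));print([(cv2.boundingRect(c)) for c in g])
x,y,w,h=cv2.boundingRect(g[0]);print(onz(sc,[[x+w/2,y+h/2]],.08),two(t,[198.3,199],sc,[x+w/2,y+5]))
E
```

```text
4.0 [0.4468 0.0651 0.2258] [-0.5728  3.0772 -0.002 ] 0.6776295460719628
[([197.60444444444443, 198.73777777777775], 75.0, (193, 194, 11, 11))]
[([283.86951708869515, 130.88598311885983], 1204.5, (251, 110, 67, 43))]
shift [-0.2622  0.3907  0.0446]
[(214, 170, 12, 16)]
[[0.509  0.3371 0.08  ]] (array([0.511 , 0.3399, 0.0862]), np.float64(0.0014721981566557093))
```

>>> play_rows(commands=[[[-0.262,0.391,0.044,0,0,0,-0.4],[-0.262,0.391,0.044,0,0,0,-0.4],[-0.262,0.391,0.044,0,0,0,-0.4],[-0.262,0.391,0.044,0,0,0,-0.4],[-0.262,0.391,0.044,0,0,0,-0.4],[-0.262,0.391,0.044,0,0,0,-0.4],[-0.262,0.391,0.044,0,0,0,-0.4],[-0.262,0.391,0.044,0,0,0,-0.4]]])

```text
time: 4.85
tool_pos: [0.5039, 0.3401, 0.1907]
tcp_rot: [0.577, -3.084, 0.003]
wrist_force: [0.4, 0.3, -0.3]
width: 0.701
grip_force: 0.0
```

```bash
python3 w.py w2
```

```text
4.85 [0.50390288 0.3400946  0.19067422] [ 0.57674604 -3.08402545  0.00325332] [ 0.40103403  0.33575268 -0.28329471]
```

View pics/w2.png

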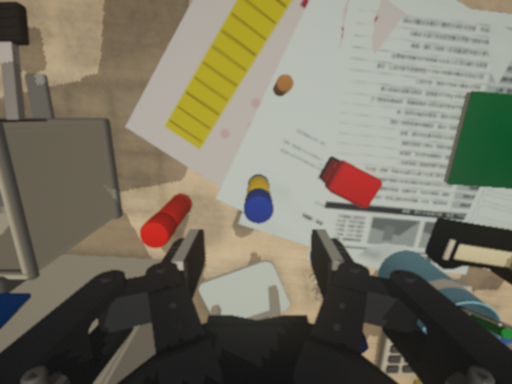

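The glue stick's cap is at (258,207), centred between the jaws, and the seal (284,85), stamp (350,183) and red stick (165,220) are clear. I'll descend and grip.

>>> play_rows(commands=[[[-0.009,-0.003,0.07,0,0,0,-0.4],[-0.009,-0.003,0.14,0,0,0,-0.4],[-0.009,-0.003,0.188,0,0,0,-0.4],[-0.009,-0.003,0.188,0,0,0,-0.4],[-0.009,-0.003,0.188,0,0,0,1],[-0.009,-0.003,0.188,0,0,0,1],[-0.009,-0.003,0.188,0,0,0,1],[-0.009,-0.003,0.188,0,0,0,1]]], force=30)

```text
time: 5.7
tool_pos: [0.5126, 0.3413, 0.0831]
tcp_rot: [-0.574, 3.084, 0.002]
wrist_force: [1.1, 0.3, 4.1]
width: 0.297
grip_force: 30.3
```

>>> play_rows(commands=[[[0,0,-0.08,0,0,0,1],[0,0,-0.16,0,0,0,1],[0.02,0,-0.24,0,0,0,1],[0.051,-0.03,-0.29,0,0,0,1],[0.051,-0.1,-0.29,0,0,0,1],[0.051,-0.18,-0.29,0,0,0,1],[0.051,-0.25,-0.29,0,0,0,1],[0.051,-0.25,-0.29,0,0,0,1]]])

```text
time: 6.5
tool_pos: [0.5379, 0.1855, 0.2557]
tcp_rot: [-0.568, 3.088, -0.003]
wrist_force: [0.2, 0.8, -1.1]
width: 0.298
grip_force: 30.1
```

```bash
python3 - <<'E'
from h import *
s=bot.read_state();R=cv2.Rodrigues(s['tcp_rot'])[0]
print(s['tool_pos'],s['width'],s['grip_force'],s['tcp_rot'],R.T@(np.array([.569,.110,.25])-s['tool_pos'])/.6)
cv2.imwrite('pics/s2.png',cv2.resize(bot.read_camera('scene')[20:300,160:430],None,fx=2,fy=2))
E
```

```text
[0.53792058 0.1854978  0.25573801] 0.29814672315105023 30.1018488407135 [-5.67513757e-01  3.08753025e+00 -3.04464553e-03] [-0.00364903 -0.1360023   0.00988743]
```

View pics/s2.png

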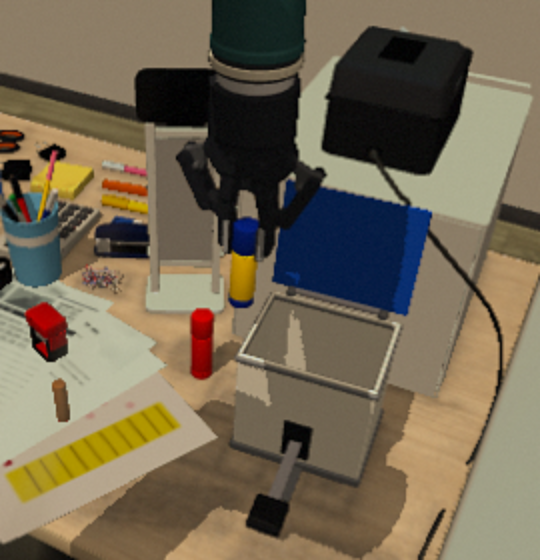

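The lid stands open by itself, and the stick hangs in the jaws at crop (243,265), just beside the open mouth (320,340).

>>> play_rows(commands=[[[0.002,-0.07,0,0,0,0,1],[0.002,-0.136,0,0,0,0,1],[0.002,-0.136,0,0,0,0,1],[0.002,-0.136,0.04,0,0,0,1],[0.002,-0.136,0.1,0,0,0,1],[0.002,-0.136,0.15,0,0,0,1],[0.002,-0.136,0.15,0,0,0,1],[0.002,-0.136,0.15,0,0,0,1]]])

```text
time: 7.35
tool_pos: [0.5641, 0.1142, 0.1646]
tcp_rot: [0.576, -3.087, -0.001]
wrist_force: [-0.3, -0.6, 0.4]
width: 0.3
grip_force: 30.1
```

```bash
python3 - <<'E'
from h import *
s=bot.read_state()
print(s['tool_pos'],s['width'],s['wrist_force'])
cv2.imwrite('pics/s3.png',cv2.resize(bot.read_camera('scene')[60:300,200:430],None,fx=2,fy=2))
E
```

```text
[0.56407941 0.11422643 0.16458494] 0.30025456274893964 [-0.29533404 -0.63508855  0.38612215]
```

View pics/s3.png

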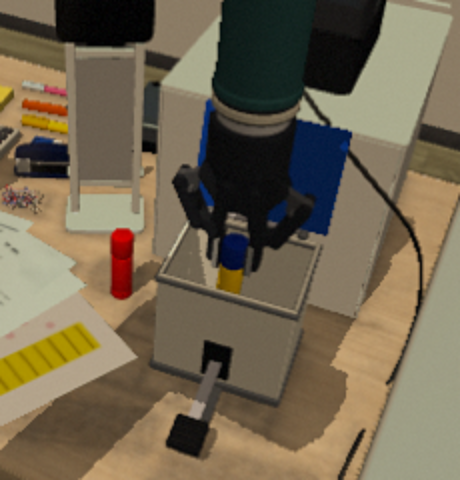

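The stick's lower half is inside the mouth (crop (232,265)) and the lid is untouched, so I'll release.

>>> play_rows(commands=[[[0,0,0,0,0,0,0],[0,0,0,0,0,0,0],[0,0,0,0,0,0,0],[0,0,0,0,0,0,0],[0,0,0,0,0,0,0],[0,0,-0.06,0,0,0,0],[0,0,-0.13,0,0,0,0],[0,0,-0.18,0,0,0,0]]])

```text
time: 8.2
tool_pos: [0.5651, 0.113, 0.275]
tcp_rot: [-0.574, 3.087, -0.0]
wrist_force: [1.4, -0.1, 0.1]
width: 0.499
grip_force: 0.0
```

```bash
python3 - <<'E'
from h import *
np.set_printoptions(precision=4,suppress=True)
s=bot.read_state();R=cv2.Rodrigues(s['tcp_rot'])[0]
print(s['time'],s['tool_pos'],s['width'],s['tcp_rot'],R.T@(np.array([.442,.063,.22])-s['tool_pos'])/.6)
cv2.imwrite('pics/s4.png',cv2.resize(bot.read_camera('scene')[60:300,200:430],None,fx=2,fy=2))
E
```

```text
8.2 [0.5651 0.113  0.275 ] 0.4993071371574138 [-0.5742  3.0867 -0.    ] [ 0.2216 -0.004   0.0912]
```

View pics/s4.png

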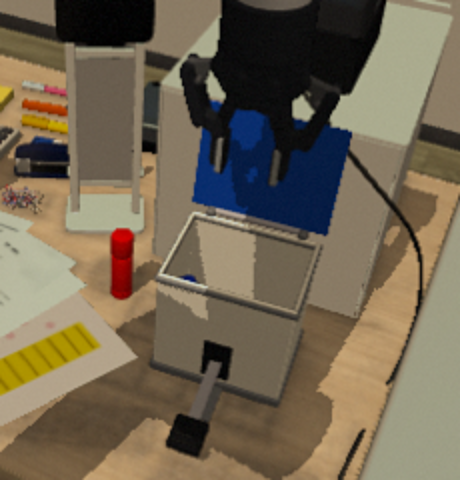

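The lid is still open, the stick has dropped into the bin (its cap just shows at (190,280)), and the jaws are empty. Next I go above the tread with the jaws open and pitched back.

>>> play_rows(commands=[[[0.222,-0.004,0.02,0,-0.07,0,-0.6],[0.222,-0.004,0.05,0,-0.07,0,-0.6],[0.222,-0.004,0.09,0,-0.07,0,-0.6],[0.222,-0.004,0.09,0,-0.07,0,-0.6],[0.222,-0.004,0.09,0,-0.07,0,-0.6],[0.222,-0.004,0.09,0,-0.07,0,-0.6]]])

```text
time: 8.85
tool_pos: [0.4431, 0.063, 0.2205]
tcp_rot: [-0.534, 2.872, 0.058]
wrist_force: [0.2, -0.6, 0.2]
width: 0.804
grip_force: 0.0
```

```bash
python3 w.py w3; python3 - <<'E'
from h import *
import pickle
np.set_printoptions(precision=4,suppress=True)
p=pickle.load(open('pics/w3.pkl','rb'));im=cv2.imread('pics/w3.png')
R=cv2.Rodrigues(p['rvec'])[0];f=192/np.tan(np.radians(p['fov_y'])/2)
c=R@np.array([.441,.0625,.032])+p['tvec'];u=c[:2]/c[2]*f+[p['cx'],p['cy']];print('expect',u,f/c[2]*.034)
x,y=u.astype(int)
ks=blobs(im,(0,0,0),(180,255,50),(x-30,y-30,x+30,y+30))
for k in ks[:3]:
    r=cv2.minAreaRect(k);P=onz(p,cv2.boxPoints(r),.032);print(r,P.mean(0),np.linalg.norm(P[0]-P[1]),np.linalg.norm(P[1]-P[2]))
cv2.imwrite('pics/w3c.png',im)
E
```

```text
8.85 [0.44314541 0.06298793 0.2204861 ] [-0.53430619  2.87153231  0.05826043] [ 0.22243294 -0.64576583  0.21387489]
expect [256.4622 140.1321] 30.705365515299547
```

View pics/w3.png

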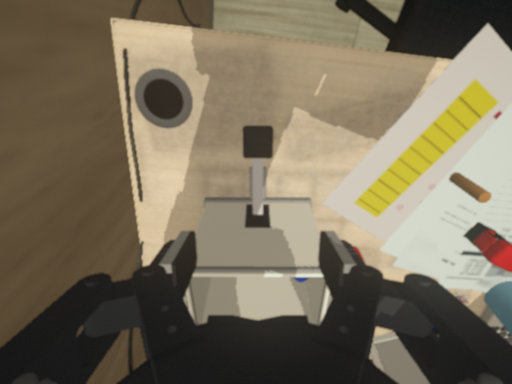

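The tread is at (258,141), within 2 mm of the prediction, with free space either side for the fingers.

>>> play_rows(commands=[[[0.018,0.003,0.075,0,0,0,-0.6],[0.036,0.003,0.15,0,0,0,-0.6],[0.052,0.003,0.22,0,0,0,-0.6],[0.062,0.003,0.26,0,0,0,-0.6],[0.067,0.003,0.283,0,0,0,-0.6],[0.071,0.003,0.299,0,0,0,-0.6],[0.071,0.003,0.299,0,0,0,-0.6]]])

```text
time: 9.6
tool_pos: [0.4395, 0.064, 0.034]
tcp_rot: [-0.536, 2.876, 0.059]
wrist_force: [0.7, -0.2, -0.3]
width: 0.799
grip_force: 0.0
```

>>> play_rows(commands=[[[0,0,0,0,0,0,0.0],[0,0,0,0,0,0,0.4],[0,0,0,0,0,0,1],[0,0,0,0,0,0,1],[0,0,0,0,0,0,1],[0,0,0,0,0,0,1]]], force=40)

```text
time: 10.2
tool_pos: [0.4401, 0.0635, 0.0359]
tcp_rot: [-0.534, 2.872, 0.058]
wrist_force: [-1.3, -2.1, 5.9]
width: 0.386
grip_force: 39.8
```

```bash
cat > lift.py <<'E'
from h import *
# rows following the pedal arc, from the present pose, in tool units; total pedal angle A
import sys
s=bot.read_state();R=cv2.Rodrigues(s['tcp_rot'])[0];p=np.array(s['tool_pos'])
ex=np.array([.9336,.3584,0]);ey=np.array([-.3584,.9336,0])
C=np.array([.578,.114,0]);piv=C-.030*ex+np.array([0,0,.043])
print(s['time'],p,s['width'],s['grip_force'],s['wrist_force'],'r bin',(p-piv)@ex,(p-piv)@ey,(p-piv)[2])
A=float(sys.argv[1]);N=int(sys.argv[2])
for i in range(1,N+1):
    a=A*i/N;Q=cv2.Rodrigues(ey*a)[0]   # front (-x) goes up for +ey turn
    q=piv+Q@(p-piv);d=R.T@(q-p)/.6;r=cv2.Rodrigues(R.T@Q@R)[0].ravel()/np.pi
    print(np.round(d,4),np.round(r,4),np.round(q-p,4))
E
python3 lift.py 0.29 4
```

```text
10.2 [0.44007583 0.06345544 0.03588635] 0.38615843109885534 39.81171190738678 [-1.29060653 -2.14507716  5.92860552] r bin -0.11687939002821264 0.002243626518002702 -0.007113654468601412
[-0.0028 -0.     -0.0139] [-0.      0.0231 -0.    ] [-0.0002 -0.0001  0.0085]
[-0.0066 -0.     -0.0275] [-0.0001  0.0462 -0.0001] [0.0002 0.0001 0.017 ]
[-0.0114 -0.0001 -0.0408] [-0.0001  0.0692 -0.0001] [0.0011 0.0004 0.0254]
[-0.0171 -0.0001 -0.0537] [-0.0001  0.0923 -0.0001] [0.0027 0.001  0.0337]
```

>>> play_rows(commands=[[[-0.0007,0,-0.0035,0,0.0058,0,1],[-0.0014,0,-0.007,0,0.0115,0,1],[-0.0021,0,-0.0104,0,0.0173,0,1],[-0.0028,0,-0.0139,0,0.0231,0,1],[-0.0028,0,-0.0139,0,0.0231,0,1]]])

```text
time: 10.7
tool_pos: [0.4398, 0.0635, 0.0437]
tcp_rot: [-0.549, 2.944, 0.039]
wrist_force: [4.5, -4.6, 2.4]
width: 0.388
grip_force: 41.0
```

```bash
python3 lift.py 0.20 4; python3 - <<'E'
from h import *
im=bot.read_camera('top');cv2.imwrite('pics/t2.png',im)
b=blobs(im,(100,100,40),(125,255,255),(230,90,370,220));print([(cen(c),cv2.contourArea(c),cv2.boundingRect(c)) for c in b])
E
```

```text
10.7 [0.43981379 0.06352449 0.04373819] 0.38762326050127616 40.98223328590393 [ 4.49784048 -4.56347572  2.44534081] r bin -0.11709928103714858 0.0024019975464627946 0.000738190492676552
[-0.0017 -0.     -0.0096] [-0.      0.0159 -0.    ] [0.0002 0.0001 0.0059]
[-0.004  -0.     -0.0191] [-0.0001  0.0318 -0.    ] [0.0006 0.0002 0.0117]
[-0.0067 -0.     -0.0285] [-0.0001  0.0477 -0.0001] [0.0013 0.0005 0.0175]
[-0.0098 -0.0001 -0.0377] [-0.0001  0.0637 -0.0001] [0.0023 0.0009 0.0232]
[([288.4840425531915, 141.9609929078014], 376.0, (255, 130, 72, 27)), ([275.0655105973025, 181.76493256262043], 86.5, (269, 177, 13, 11))]
```

>>> play_rows(commands=[[[-0.0007,0,-0.0035,0,0.0058,0,1],[-0.0013,0,-0.0065,0,0.0107,0,1],[-0.0019,0,-0.0096,0,0.0159,0,1],[-0.0026,0,-0.0128,0,0.0212,0,1],[-0.0033,0,-0.016,0,0.0265,0,1],[-0.004,0,-0.0191,0,0.0318,0,1],[-0.004,0,-0.0191,0,0.0318,0,1]]])

```text
time: 11.45
tool_pos: [0.4404, 0.0638, 0.0553]
tcp_rot: [-0.566, 3.04, 0.012]
wrist_force: [4.2, -4.0, 3.7]
width: 0.387
grip_force: 41.3
```

```bash
python3 lift.py 0.12 4; python3 - <<'E'
from h import *
im=bot.read_camera('scene');cv2.imwrite('pics/s5.png',cv2.resize(im[60:300,200:430],None,fx=2,fy=2))
E
```

```text
11.45 [0.44038269 0.06383042 0.05532622] 0.3871741579516521 41.25490665435791 [ 4.22782726 -4.0039526   3.70922722] r bin -0.11645851637319851 0.002483726870457975 0.012326216370919046
[-0.001  -0.     -0.0058] [-0.      0.0095 -0.    ] [0.0004 0.0002 0.0035]
[-0.0022 -0.     -0.0115] [-0.      0.0191 -0.    ] [0.0009 0.0003 0.007 ]
[-0.0035 -0.     -0.0172] [-0.0001  0.0286 -0.    ] [0.0015 0.0006 0.0104]
[-0.005  -0.     -0.0229] [-0.0001  0.0382 -0.    ] [0.0022 0.0008 0.0139]
```

View pics/s5.png

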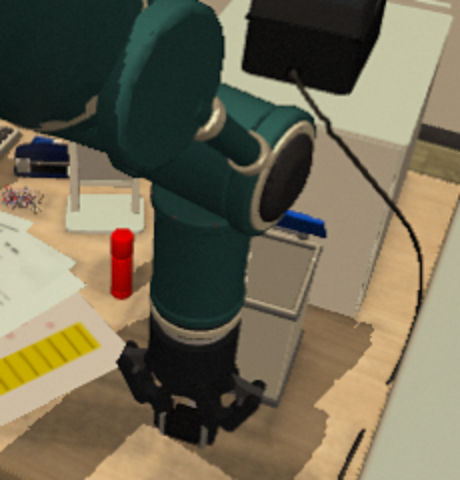

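That was the last picture I can view: the lid is partly down (edge at (300,222)) and under control, and the tread is held. I'll keep easing up, watching the forces.

>>> play_rows(commands=[[[-0.0005,0,-0.003,0,0.0048,0,1],[-0.001,0,-0.0058,0,0.0095,0,1],[-0.0016,0,-0.0087,0,0.0143,0,1],[-0.0022,0,-0.0115,0,0.0191,0,1],[-0.0028,0,-0.0144,0,0.0238,0,1],[-0.0035,0,-0.0172,0,0.0286,0,1],[-0.0035,0,-0.0172,0,0.0286,0,1],[-0.0035,0,-0.0172,0,0.0286,0,1]]])

```text
time: 12.3
tool_pos: [0.4418, 0.0644, 0.0656]
tcp_rot: [0.568, -3.051, 0.013]
wrist_force: [4.7, -3.8, 5.1]
width: 0.391
grip_force: 41.4
```

```bash
python3 lift.py 0.05 5; python3 - <<'E'
from h import *
p=bot.camera_params('scene');im=bot.read_camera('scene');cv2.imwrite('pics/s6.png',im)
for n in ('scene0','s6'):
    I=cv2.imread(f'pics/{n}.png');b=blobs(I,(100,100,40),(125,255,255),(270,140,380,225));print(n,[(cen(c),cv2.contourArea(c),cv2.boundingRect(c)) for c in b])
E
```

```text
12.3 [0.44179803 0.06436578 0.06556377] 0.39139058193480486 41.38457179069519 [ 4.66036987 -3.8334274   5.06255024] r bin -0.1149452770749694 0.00247628015278923 0.022563771770274757
[-0.0003 -0.     -0.0019] [-0.      0.0032 -0.    ] [0.0002 0.0001 0.0011]
[-0.0006 -0.     -0.0039] [-0.      0.0064 -0.    ] [0.0004 0.0002 0.0023]
[-0.001  -0.     -0.0058] [-0.      0.0095 -0.    ] [0.0007 0.0003 0.0034]
[-0.0014 -0.     -0.0077] [-0.      0.0127 -0.    ] [0.0009 0.0004 0.0046]
[-0.0017 -0.     -0.0096] [-0.      0.0159 -0.    ] [0.0012 0.0005 0.0057]
scene0 [([320.8178425448729, 188.29180735738404], 2813.5, (277, 162, 86, 55))]
s6 [([342.23567006191325, 186.48532055122828], 834.5, (325, 169, 38, 35))]
```

>>> play_rows(commands=[[[-0.0002,0,-0.001,0,0.0016,0,1],[-0.0003,0,-0.0019,0,0.0032,0,1],[-0.0005,0,-0.0029,0,0.0048,0,1],[-0.0006,0,-0.0039,0,0.0064,0,1],[-0.0008,0,-0.0048,0,0.008,0,1],[-0.0008,0,-0.0048,0,0.008,0,1],[-0.0008,0,-0.0048,0,0.008,0,1]]])

```text
time: 13.05
tool_pos: [0.4423, 0.0646, 0.0684]
tcp_rot: [0.563, -3.027, 0.02]
wrist_force: [4.7, -2.3, 5.9]
width: 0.388
grip_force: 41.4
```

```bash
cat > cmp.py <<'E'
from h import *
s=bot.read_state();print(s['time'],s['tool_pos'],s['wrist_force'],s['grip_force'])
N=bot.read_camera('scene');cv2.imwrite('pics/sN.png',N);A=cv2.imread('pics/scene0.png')
def m(I): return cv2.inRange(cv2.cvtColor(I,cv2.COLOR_BGR2HSV),(100,100,40),(125,255,255))[140:230,270:380]
a=m(A);n=m(N)
# lid right and lower edge position per column/row
for x in (335,340,345,350,355,360):
    f=lambda M:[int(v)+140 for v in np.flatnonzero(M[:,x-270])[[0,-1]]] if M[:,x-270].any() else None
    print(x,f(a),f(n))
E
python3 cmp.py
```

```text
13.05 [0.44233305 0.06457115 0.06842385] [ 4.73175788 -2.3267864   5.88312084] 41.395429372787476
335 [172, 212] [171, 207]
340 [173, 214] [173, 209]
345 [174, 215] [174, 210]
350 [175, 216] [175, 211]
355 [177, 200] [177, 199]
360 [178, 185] [179, 185]
```

>>> play_rows(commands=[[[-0.0001,0,-0.0008,0,0.0013,0,1],[-0.0002,0,-0.0016,0,0.0026,0,1],[-0.0004,0,-0.0024,0,0.004,0,1],[-0.0004,0,-0.0024,0,0.004,0,1],[-0.0004,0,-0.0024,0,0.004,0,1]]])

```text
time: 13.6
tool_pos: [0.4426, 0.0647, 0.0698]
tcp_rot: [0.561, -3.014, 0.024]
wrist_force: [4.9, -4.0, 5.0]
width: 0.39
grip_force: 41.4
```

```bash
python3 cmp.py
```

```text
13.6 [0.44264115 0.06469832 0.06984949] [ 4.8906578  -4.0350641   4.97501957] 41.39811336994171
335 [172, 212] [172, 211]
340 [173, 214] [173, 212]
345 [174, 215] [174, 214]
350 [175, 216] [175, 214]
355 [177, 200] [177, 199]
360 [178, 185] [178, 185]
```

>>> play_rows(commands=[[[-0.0001,0,-0.0007,0,0.0011,0,1],[-0.0002,0,-0.0014,0,0.0022,0,1],[-0.0002,0,-0.0014,0,0.0022,0,1],[-0.0002,0,-0.0014,0,0.0022,0,1]]])

```text
time: 14.05
tool_pos: [0.4428, 0.0648, 0.0704]
tcp_rot: [0.56, -3.008, 0.025]
wrist_force: [6.5, -2.3, 3.6]
width: 0.386
grip_force: 41.2
```

```bash
python3 cmp.py
```

```text
14.05 [0.44279344 0.06475073 0.07044812] [ 6.47303621 -2.26712234  3.59462564] 41.16288721561432
335 [172, 212] [172, 212]
340 [173, 214] [173, 214]
345 [174, 215] [174, 215]
350 [175, 216] [176, 214]
355 [177, 200] [177, 201]
360 [178, 185] [178, 185]
```

>>> play_rows(commands=[[[-0.0001,0,-0.0008,0,0.001,0,1],[-0.0002,0,-0.0016,0,0.002,0,1],[-0.0002,0,-0.0016,0,0.002,0,1],[-0.0002,0,-0.0016,0,0.002,0,1]]])

```text
time: 14.5
tool_pos: [0.4425, 0.0651, 0.0705]
tcp_rot: [0.558, -3.001, 0.026]
wrist_force: [7.9, -1.6, -2.7]
width: 0.389
grip_force: 40.7
```

```bash
python3 cmp.py
```

```text
14.5 [0.44249852 0.06505527 0.07052776] [ 7.89275973 -1.59765096 -2.68999823] 40.659608244895935
335 [172, 212] [172, 212]
340 [173, 214] [173, 214]
345 [174, 215] [174, 215]
350 [175, 216] [176, 213]
355 [177, 200] [177, 199]
360 [178, 185] [179, 185]
```

Force has turned downward (-2.7 N) with no further rise, so the pedal is at its top stop and the lid edge matches the initial shut position. I'll release and withdraw.

>>> play_rows(commands=[[[0,0,0,0,0,0,0.1],[0,0,0,0,0,0,-0.3],[0,0,0,0,0,0,-0.7],[0,0,0,0,0,0,-0.7],[0.004,0,-0.03,0,0,0,-0.7],[0.012,0,-0.08,0,0,0,-0.7],[0.03,0,-0.15,0,0,0,-0.7],[0.05,0,-0.22,0,0,0,-0.7]]])

```text
time: 15.35
tool_pos: [0.4238, 0.0585, 0.2056]
tcp_rot: [0.558, -2.996, 0.026]
wrist_force: [0.4, 0.1, 0.3]
width: 0.85
grip_force: 0.0
```

```bash
python3 cmp.py; python3 - <<'E'
from h import *
T=bot.read_camera('top');A=cv2.imread('pics/top0.png')
for I in(A,T):
    b=blobs(I,(100,100,60),(125,255,255),(240,120,350,220));print([(cen(c),cv2.contourArea(c)) for c in b])
    print([cen(c) for c in blobs(I,(0,150,60),(8,255,255),(150,150,240,260))],[cen(c) for c in blobs(I,(8,90,60),(20,255,220),(200,235,214,250))])
E
```

```text
15.35 [0.42383604 0.05853951 0.2055902 ] [0.42930799 0.07360412 0.29891276] 0.0
335 [172, 212] [172, 184]
340 [173, 214] [173, 214]
345 [174, 215] [174, 215]
350 [175, 216] [176, 213]
355 [177, 200] [177, 199]
360 [178, 185] [179, 185]
[([293.9044468945241, 167.1492098493201], 3174.5)]
[[166.00174064403828, 218.12184508268058], [229.91666666666666, 176.58148148148146]] [[206.77987421383645, 241.93081761006286]]
[([293.75721141169646, 167.17017349575485], 3160.5)]
[[165.78983634797586, 217.8303186907838], [230.03809523809522, 176.58857142857144]] [[206.77987421383645, 241.93081761006286]]
```

The lid is shut and the bin and bystanders are where they started. I'll hand it in.

```bash
python3 -c "
from workcell import bot
print(bot.finish_job())"
```

```text
the job is handed in; nothing more can be done
None
```

The job is handed in, with no verdict returned: the glue stick is in the bin and the lid was eased shut by its pedal, and the last camera check showed the bin, date stamp and seal where they started.

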